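# Lay out the stacked cutting-room weights on the pattern cards

### The job

Take the stack of grey cutting weights apart and snap the post weight forward out of its spring clip, then set each of the four weights flat and upright on the pattern card whose drawn outline matches the shape and size of its underside, centred on the outline and, for the two oblong weights, lined up with it. Leave the pin jar where it stands.

Things in the scene. Friction and masses are not known exactly. Their poses are not given: they have to be found in the camera images.
- large_slab: Large oblong weight of grey cast stone, 120 x 60 x 25 mm (along its x, y, z), about 0.4 kg (varies), the bottom of the stack at the start, lying on the table. Origin: centre of the underside, z up. Belongs on panel_card.
- small_slab: Small oblong weight of grey cast stone, 72 x 46 x 25 mm (along its x, y, z), about 0.2 kg, at the start lying on the large slab. Origin: centre of the underside, z up. Belongs on sleeve_card.
- puck: Round grey weight, 40 mm diameter, 25 mm high, about 0.1 kg, at the start on top of the stack, on the small slab. Origin: centre of the underside, z up. Belongs on collar_card.
- post_weight: Weight with a round grey foot (60 mm diameter, 20 high) and an upright bright metal stem (20 mm diameter) from the foot's centre to 115 mm above the underside; 0.4 kg. Origin: centre of the underside, z up. At the start stands on the table, stem in the clip; the foot is below the clip, so it cannot be lifted out, only pulled out of the mouth. Belongs on pocket_card.
- clip_stand: Fixed dark steel stand with a sprung C-clip. Origin: on the table under the clip's axis (the stem's place at the start), z up. Mouth along its own -x; jaws 44 to 56 mm above the table, within 17 mm of the axis. Upright 36 to 50 mm behind (+x), 36 mm wide, 62 mm high; foot plate to 70 mm behind, 80 wide, 8 high. A level pull along -x (under 15 N) springs the jaws; stem clear after 30 mm.
- panel_card: a flat brown cardboard pattern piece, 3 mm thick, fixed to the table, with a thin dark outline drawn on it and one small dark dot near its +x end. Origin: on the underside, at the outline's centre; z up (its top is at z = 3 mm). Shape about 150 x 112 mm, front-panel pattern. Outline: an oblong 128 x 68 mm, long side along its x, for the large slab.
- sleeve_card: a flat brown cardboard pattern piece, 3 mm thick, fixed to the table, with a thin dark outline drawn on it and one small dark dot near its +x end. Origin: on the underside, at the outline's centre; z up (its top is at z = 3 mm). Shape about 150 x 110 mm, stepped sleeve pattern. Outline: an oblong 80 x 54 mm, long side along its x, for the small slab.
- collar_card: a flat brown cardboard pattern piece, 3 mm thick, fixed to the table, with a thin dark outline drawn on it and one small dark dot near its +x end. Origin: on the underside, at the outline's centre; z up (its top is at z = 3 mm). Shape about 150 x 80 mm, collar pattern. Outline: a circle of 48 mm diameter, for the puck.
- pocket_card: a flat brown cardboard pattern piece, 3 mm thick, fixed to the table, with a thin dark outline drawn on it and one small dark dot near its +x end. Origin: on the underside, at the outline's centre; z up (its top is at z = 3 mm). Shape: 100 mm square with a point at the +x side reaching 101 mm from the origin, pocket pattern. Outline: a circle of 68 mm diameter, for the post weight's foot.
- pin_jar: Loose glass pin jar with a metal cap, 48 mm diameter, 58 mm high, standing on the table; a bystander, not to be pushed or knocked over. Origin: centre of the underside.
Mind the look-alikes: they are no part of the job. What is shaped like the post_weight but red is not meant.

How it is judged:
By the outcome, as a careful person would: the job done as asked, in the order asked, and still so for the second after the job is handed in, with the robot touching nothing.
It also fails if it takes over 109 s, if anything falls off the work surface, if the arm or the gripper's body presses on something with over 40 N, if the wrist force passes 120 N, or if a joint passes its speed limit or range.

### The arm

A 6-joint arm with a two-finger parallel gripper is mounted at the origin on the work surface. World frame = base frame: x ahead of the robot, y to its left, z up, the work surface at z = 0. Lengths are in m, angles in rad, forces in N, time in s.
With the tool pointing down it reaches from about 0.35 to 0.775 m from the base axis. Payload 7.3 kg.
Tool frame: the origin (TCP) lies on the centre line of the jaws, within the pads' length; the fingertips stand 11 mm ahead of it and the grasp point (between the pads) lies 8 mm behind it; y points along the fingers, z is the direction in which the jaws open and shut, and the axes are right-handed (so a half turn about y gives the same grasp; the last joint's range is limited). The gripper opens to 92 mm and grips with 3 to 60 N. Pads are 19 mm wide; open, the fingers measure 130 mm over their backs; the gripper's body (75 mm by 190 mm) begins 47 mm behind the grasp point.
Start: joints at [1.167, 0.342, 1.524, -0, 1.275, -0.146], TCP at [0.134, 0.508, 0.238] pointing down, gripper open.
Joint ranges: [-2.53, 2.53], [-0.77, 2.02], [0.04, 2.7], [-1, 4.14], [0.28, 2.66], [-3.11, 3.11]. Speed limits (rad/s): [2.57, 2.57, 3.14, 3.14, 3.14, 3.14].

### API

Orientations are given as [roll, pitch, yaw] about the fixed x, y, z axes, in that order (R = Rz(yaw) Ry(pitch) Rx(roll)).
In Python, from cell import robot, cams gives the robot as it stands.
- The arm moves only by the tool apply_moves, never from a script. Its argument "plan" is a list of rows, each a list of 7 numbers: the shift along the tool's x, y, z in m, then the turn, a rotation vector about the tool's x, y, z in degrees, then the gripper command: -1 is fully open, 1 is shut, values between are in proportion. A call has exactly 5 rows; each row is the pose to reach, as a shift and turn from the pose commanded when the call began, along the tool's axes at that moment; what a row does not reach only later rows make up. A row lasts 1/8 s, in which the tool goes at most 62.5 mm and 10.7 degrees, less where a joint would pass 70% of its speed; a pose out of reach is approached as far as the arm can. A call with a gripper value outside its range is refused whole. The fingers move at their own pace and stop on an object; "squeeze" is the grip in N (left out, the last holds). Time passes only in rows, so rows that repeat a pose let the fingers close, or fill a call up. It gives the time, the measured TCP pose, the force and the opening at its end, in the units of the state.
- robot.observe(): the state, without advancing time (a new reading comes with each control period).
- cams.read_camera(name): name is "scene" or "top" or "wrist"; returns the picture (420x560x3 uint8, blue, green, red); there is no depth.
- cams.calibration(name): a dict with "fx", "fy", "cx", "cy" (pixels), "extrinsics" (4x4, takes a point from world to camera coordinates); the wrist camera has in their place "T_tool_cam" (4x4, takes a point from camera to tool coordinates, whose origin is the TCP and whose axes are the tool frame's). Camera axes: x right, y up, looking along -z (the intrinsics and any distortion apply to the point x, -y, -z); pixel columns grow to the right and rows downward; lengths in m; the calibration is good to about 2 mm. A picture is of the moment at which its call begins: read the wrist's pose just before it. calibration takes no time and is no camera call.
- robot.hand_in(): hands the job in, once; it reports no verdict.
The state is a dict: "time": time; "qpos": joint angles; "qvel": joint speeds; "joint_efforts": joint torques, N m; "tool_pos": TCP position; "tool_rot": TCP orientation; "contact_force": force on the tool from outside, world axes, zero at the start; "torque": the same for the moment, N m; "opening": finger opening in m.
Only numpy, scipy, OpenCV 4.12 (cv2) and the standard library are available. Lean on these libraries where they do the work, as an engineer would, in place of code of your own. Each camera call takes 0.05 s, during which the arm holds its last target. There are 200 camera calls.

## Working session

There is one attempt and no reset: what is moved stays moved. The work goes in short steps, Python scripts to look and compute and a tool call to move; the robot and the scene stay as the last step left them, time stands still between calls to the robot, and variables do not carry over. Pictures are saved under pics/ and viewed, about 12 in all and at most 16, crops included, and the job is handed in when it is done.

Besides the shell and the picture viewer there is one more tool, called after "Emit:" as name([rows], argument=value, ...), one row to a line, values as JSON. apply_moves: Moves the arm, as the interface text tells. Its arguments: {"type":"object","properties":{"plan":{"type":"array","items":{"type":"array","items":{"type":"number"}}},"squeeze":{"type":"number"}},"required":["plan"]}

```bash
ls; mkdir -p pics
python3 - <<'E'
from cell import robot,cams
import cv2
s=robot.observe(); print({k:(s[k]) for k in ['time','qpos','tool_pos','tool_rot','opening']})
for n in ['top','scene']:
    im=cams.read_camera(n); cv2.imwrite(f'pics/{n}0.png',im); print(n,cams.calibration(n))
print(cams.calibration('wrist'))
E
```

```text
pics
{'time': 0.0, 'qpos': array([ 1.16700939e+00,  3.42716005e-01,  1.52502854e+00,  1.62931174e-05,
        1.27539781e+00, -1.46013943e-01]), 'tool_pos': array([0.13366102, 0.5072918 , 0.23704442]), 'tool_rot': array([-1.57232728e+00,  2.40889673e-04, -2.57777938e-01]), 'opening': 0.09164444515147162}
top {'fx': 380.98801687750336, 'fy': 380.98801687750336, 'cx': 276.73047508861976, 'cy': 206.82686618552273, 'extrinsics': array([[-0.00906483, -0.99989314, -0.01146906,  0.01383919],
       [ 0.99472988, -0.01018826,  0.10202288, -0.51965748],
       [-0.10212883, -0.0104838 ,  0.99471594, -0.89790361],
       [ 0.        ,  0.        ,  0.        ,  1.        ]])}
scene {'fx': 382.7564213170622, 'fy': 382.7564213170622, 'cx': 274.54672519450804, 'cy': 213.83060890852957, 'extrinsics': array([[-0.04244449,  0.99909681, -0.00200841,  0.02912117],
       [-0.5802724 , -0.02301511,  0.8140972 ,  0.25504118],
       [ 0.81331569,  0.03571936,  0.58072516, -1.26021539],
       [ 0.        ,  0.        ,  0.        ,  1.        ]])}
{'fx': 292.8396543975741, 'fy': 292.8396543975741, 'cx': 278.72350929818265, 'cy': 214.51146104854317, 'T_tool_cam': array([[-1.11424935e-03, -9.61267604e-01, -2.75614498e-01,
        -7.41123891e-02],
       [ 1.21625349e-03,  2.75613162e-01, -9.61267863e-01,
        -1.47370042e-01],
       [ 9.99998640e-01, -1.40630919e-03,  8.62043291e-04,
         9.10266789e-05],
       [ 0.00000000e+00,  0.00000000e+00,  0.00000000e+00,
         1.00000000e+00]])}
```

View pics/top0.png

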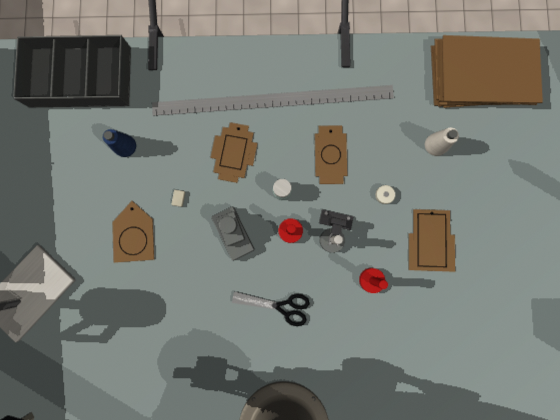

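View pics/scene0.png

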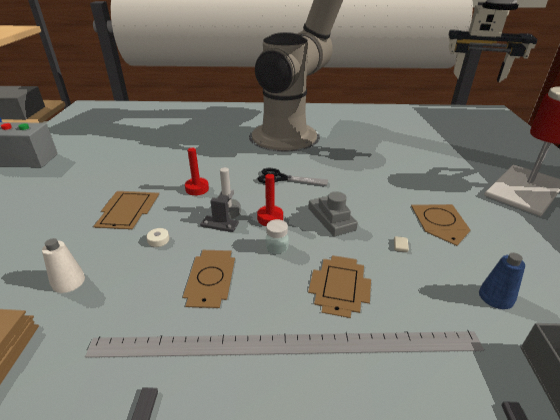

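The top view shows the cards: panel at (432,240), sleeve (234,152), collar (331,154) and pocket (133,240). The stack is at (232,232). The grey post in the clip is at (336,240), with red look-alikes at (291,231) and (373,281). The jar at (282,188) has its cap showing. I'll enlarge these now.

Run:
```python
import cv2
im=cv2.imread('pics/top0.png')
for n,(x,y,w,h,k) in dict(a=(200,195,160,75,5),b=(205,115,150,80,5)).items():
    c=cv2.resize(im[y:y+h,x:x+w],None,fx=k,fy=k,interpolation=cv2.INTER_CUBIC)
    for i in range(0,w,20): cv2.putText(c,str(x+i),(i*k,10),0,.35,(255,255,255)); cv2.line(c,(i*k,10),(i*k,18),(255,255,255))
    for i in range(0,h,20): cv2.putText(c,str(y+i),(0,i*k+4),0,.35,(0,255,255))
    cv2.imwrite(f'pics/c{n}.png',c)
```

```text
(no output)
```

View pics/ca.png

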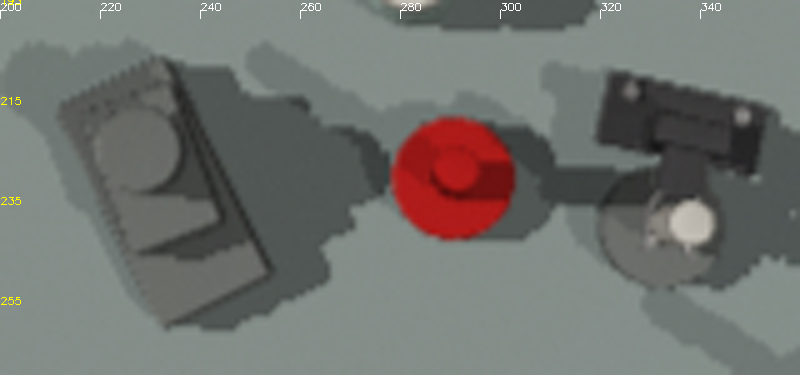

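```bash
cat > h.py <<'E'
import numpy as np, cv2
from scipy.spatial.transform import Rotation as R
def unproj(px,z,K,E):
    """pixels -> world at height z. E world->cam"""
    px=np.atleast_2d(np.asarray(px,float)); Rm=E[:3,:3]; c=-Rm.T@E[:3,3]
    d=np.c_[(px[:,0]-K['cx'])/K['fx'],-(px[:,1]-K['cy'])/K['fy'],-np.ones(len(px))]@Rm
    return c+d*((z-c[2])/d[:,2])[:,None]
def proj(P,K,E):
    p=np.atleast_2d(P)@E[:3,:3].T+E[:3,3]
    return np.c_[K['cx']+K['fx']*p[:,0]/-p[:,2],K['cy']-K['fy']*p[:,1]/-p[:,2]]
def cam(name):
    from cell import robot,cams
    K=cams.calibration(name)
    if name!='wrist': return K,K['extrinsics'],cams.read_camera(name)
    s=robot.observe(); T=np.eye(4); T[:3,:3]=R.from_euler('xyz',s['tool_rot']).as_matrix(); T[:3,3]=s['tool_pos']
    return K,np.linalg.inv(T@K['T_tool_cam']),cams.read_camera(name)
def cards(im,K,E,boxes):
    """boxes name->(x,y,w,h): outline centre & yaw in world, via the closed dark line's inner brown area"""
    out={}
    for n,(x,y,w,h) in boxes.items():
        k=6; c=cv2.resize(im[y:y+h,x:x+w],None,fx=k,fy=k,interpolation=cv2.INTER_CUBIC).astype(int)
        br=((c[...,2]-c[...,0])>0.35*c[...,2]) & (c[...,2]>75)
        cs,hi=cv2.findContours(br.astype(np.uint8),cv2.RETR_CCOMP,cv2.CHAIN_APPROX_NONE)
        A=sorted([(cv2.contourArea(q),i) for i,q in enumerate(cs) if hi[0][i][3]<0])[::-1][:3]
        big=A[0][1]; res=[]
        for i,q in enumerate(cs):
            a=cv2.contourArea(q)
            if a<1500: continue
            q=q[:,0].astype(float)/k+[x-.42,y-.42]
            W=unproj(q,.003,K,E)[:,:2]*1000
            r=cv2.minAreaRect(W.astype(np.float32)); m=cv2.moments(W.astype(np.float32)); 
            res.append((hi[0][i][3],np.round([m['m10']/m['m00'],m['m01']/m['m00']],1),np.round(r[0],1),np.round(r[1],1),round(r[2],1)))
        out[n]=res
    return out
E
python3 - <<'E'
from h import *
from cell import cams
K=cams.calibration('top');E=K['extrinsics'];im=cv2.imread('pics/top0.png')
for n,r in cards(im,K,E,dict(panel=(400,200,65,80),sleeve=(205,115,60,75),collar=(308,120,45,70),pocket=(105,198,55,70))).items():
    print(n); [print('  ',*q) for q in r]
U=lambda p,z:np.round(unproj(p,z,K,E)*1000,1)[:,:2].tolist()
print('dots',U([[432,212.5],[238,128],[331,131],[132,208]],.003))
print('large z25',U([[211.5,215.5],[253.5,249],[233,260]],.025))
print('small z50',U([[243,239],[228,245]],.05),'puck z75',U([227.5,224],.075))
print('foot z20',U([332,240],.02),'stem',U([338.5,239],.115),'standtop',U([[322,209],[354,216],[338,220]],.062),'jar',U([282,188],.058),'red',U([[291,231],[373,281]],.02))
E
```

```text
panel
   -1 [ 437.2 -370.5] [ 437.7 -370.8] [ 65. 127.] 87.3
   -1 [ 433.5 -369.9] [ 437.2 -370.3] [112.  149.1] 87.5
   1 [ 437.6 -370.6] [ 439.4 -370.8] [ 72.1 135.9] 87.7
sleeve
   -1 [663.6 118.5] [663.9 118.5] [52.1 78.5] 78.6
   -1 [663.7 117.9] [663.  118.1] [109.5 148.8] 78.3
   1 [663.6 118.5] [663.5 118.5] [58.4 84.5] 78.6
collar
   -1 [ 654.5 -127.7] [ 654.3 -127.5] [44.5 44.2] 88.8
   -1 [ 654.1 -127.8] [ 654.3 -128. ] [ 79.6 148.9] 89.8
   1 [ 654.7 -127.7] [ 655.  -127.7] [50.8 50.5] 88.5
pocket
   -1 [442.1 367.1] [442. 367.] [65.2 64.7] 1.5
   -1 [456. 367.] [466.7 367.8] [148.7 100.2] 3.6
   1 [442.3 367. ] [442.4 367.4] [70.4 70.4] 1.5
dots [[504.2, -374.9], [725.0, 105.9], [714.1, -130.4], [523.0, 370.8]]
large z25 [[500.4, 167.6], [418.5, 65.6], [392.7, 115.0]]
small z50 [[442.3, 88.4], [428.6, 123.6]] puck z75 [[476.4, 121.5]]
foot z20 [[438.4, -124.1]] stem [[439.1, -125.6]] standtop [[510.0, -96.9], [492.9, -170.8], [483.9, -133.5]] jar [[561.0, -4.3]] red [[461.1, -25.2], [339.9, -219.5]]
```

View pics/cb.png

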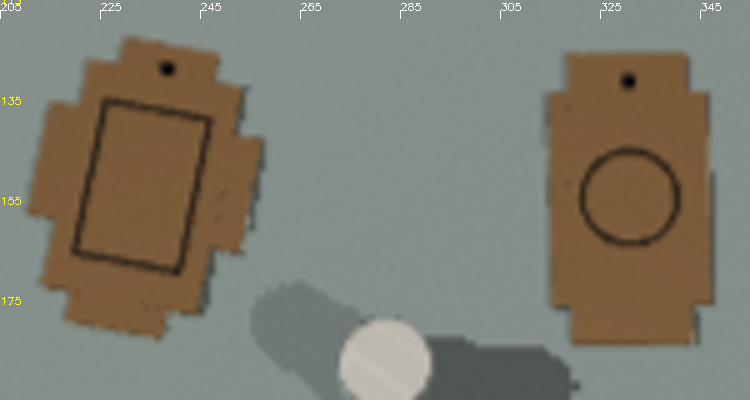

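Measured so far; each value agrees with the sizes given:

| Item | Position (mm) | Yaw |
|---|---|---|
| panel_card | (437, -371) | -2.6° |
| sleeve_card | (663.6, 118.4) | -11.4° |
| collar_card | (654.5, -127.7) | – |
| pocket_card | (442, 367) | – |
| stack | about (460, 117) | about 26.5° |
| post | (439, -125) | stand about -13° |

- **Candidates for the post weight:** grey at (332,240) px, red at (291,231) px and red at (373,281) px. The grey one in the clip is the one meant, as the crop confirms.
- **Plan:** move the puck to the table, snap the post out, then place all four weights.

```bash
cat >> h.py <<'E'
def go(x,y,z,yaw,frm=None):
    """mm, deg -> tool-axis delta from present measured pose"""
    from cell import robot
    s=robot.observe()
    p=s['tool_pos']*1000; Rm=R.from_euler('xyz',s['tool_rot']); y0=np.degrees(s['tool_rot'][2])
    if frm: p=np.array(frm[:3]); Rm=R.from_euler('xyz',[-90,0,frm[3]],degrees=True); y0=frm[3]
    d=Rm.inv().apply(np.array([x,y,z])-p); g=R.from_euler('xyz',[-90,0,yaw],degrees=True)
    t=(Rm.inv()*g).as_rotvec(degrees=True)
    print('t%.2f'%s['time'],'p',np.round(p,1),'yaw %.1f'%y0,'F',np.round(s['contact_force'],1),'open %.1f'%(s['opening']*1000)); print('  delta mm',np.round(d,1),'turn',np.round(t,1))
    return d,t
E
python3 -c "
from h import *
go(468,117,160,26.5)"
```

```text
t0.10 p [133.7 507.3 237.1] yaw -14.8 F [-0.4  0.2  1.1] open 91.7
  delta mm [ 422.8   77.4 -292.1] turn [  0.1 -41.3  -0. ]
```

Emit:
apply_moves([
  [0.042,0.005,-0.029,0,-8,0,-1],
  [0.085,0.01,-0.058,0,-16,0,-1],
  [0.13,0.02,-0.09,0,-24,0,-1],
  [0.175,0.03,-0.121,0,-32,0,-1],
  [0.22,0.04,-0.152,0,-41.3,0,-1],
], squeeze=40)

```text
time: 0.72
tool_pos: [0.3069, 0.3052, 0.1978]
tool_rot: [-1.571, 0.0, 0.46]
contact_force: [0.8, 0.1, 0.7]
opening: 0.0924
```

```bash
python3 -c "
from h import *
go(468,117,160,26.5)"
```

```text
t0.72 p [306.9 305.2 197.8] yaw 26.3 F [0.8 0.1 0.7] open 92.4
  delta mm [  60.8   37.8 -240.2] turn [-0.  -0.2 -0. ]
```

Emit:
apply_moves([
  [0.013,0.008,-0.052,0,0,0,-1],
  [0.026,0.016,-0.105,0,0,0,-1],
  [0.04,0.024,-0.158,0,0,0,-1],
  [0.053,0.032,-0.21,0,0,0,-1],
  [0.06,0.037,-0.24,0,0,0,-1],
])

```text
time: 1.35
tool_pos: [0.4666, 0.1154, 0.1605]
tool_rot: [-1.571, 0.001, 0.453]
contact_force: [-0.9, 0.6, -0.1]
opening: 0.0919
```

Run:
```python
from h import *
K,E,im=cam('wrist'); np.savez('pics/w1.npz',E=E); cv2.imwrite('pics/w1.png',im); go(476.4,121.5,64,26.5)
```

```text
t1.40 p [468.4 113.6 160.1] yaw 25.9 F [ 3.2 -1.7 -0.4] open 91.8
  delta mm [10.7 96.1  3.8] turn [ 0.1 -0.6 -0. ]
```

View pics/w1.png

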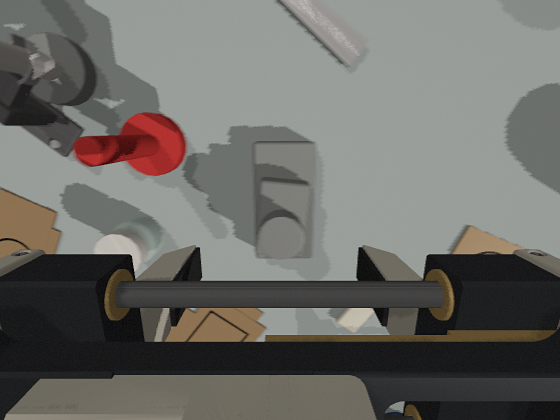

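Wrist view: the stack sits at about (254–315, 142–257), with the puck top at about (281,232) px. I'll enlarge it once to get the puck and small slab exactly.

Run:
```python
import cv2
im=cv2.imread('pics/w1.png');x,y,w,h,k=235,130,100,140,4.2
c=cv2.resize(im[y:y+h,x:x+w],None,fx=k,fy=k,interpolation=cv2.INTER_CUBIC)
c=cv2.convertScaleAbs(c,alpha=1.5,beta=-40)
for i in range(0,w,10): cv2.putText(c,str(x+i),(int(i*k),8),0,.3,(0,255,255)); cv2.line(c,(int(i*k),8),(int(i*k),16),(0,255,255))
for i in range(0,h,10): cv2.putText(c,str(y+i),(0,int(i*k)+4),0,.3,(0,255,255)); cv2.line(c,(22,int(i*k)),(30,int(i*k)),(0,255,255))
cv2.imwrite('pics/w1c.png',c)
```

```text
(no output)
```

View pics/w1c.png

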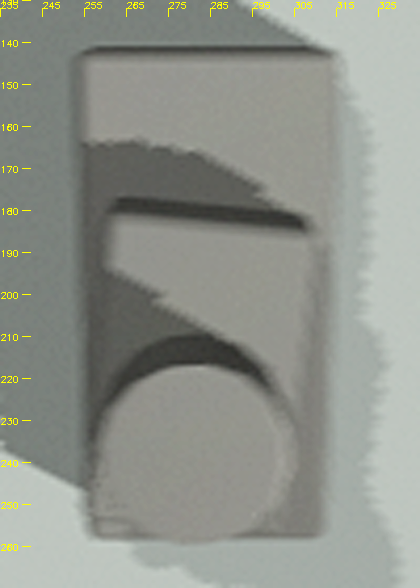

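Run:
```python
from h import *
from cell import cams
K=cams.calibration('wrist');E=np.load('pics/w1.npz')['E']
U=lambda p,z:np.round(unproj(p,z,K,E)*1000,1)[:,:2]
pu=U([[281.5,238],[257.5,238],[305.5,238],[281.5,217]],.075);print('puck',pu)
s=U([[261,182],[307,186]],.05);print('small',s,np.linalg.norm(s[0]-s[1])); v=s[0]-s[1]; print(np.degrees(np.arctan2(*v[::-1]))-90)
u=np.array([-v[1],v[0]])/np.linalg.norm(v); 
for sg in (1,-1): print('small centre',s.mean(0)+sg*36*u)
l=U([[254.5,143],[314,143],[311.5,257],[256,257]],.025);print('large',l,l[:2].mean(0),l[2:].mean(0)); a=l[3]-l[0];b=l[2]-l[1];print(np.linalg.norm(a),np.linalg.norm(b),np.linalg.norm(l[1]-l[0]));print([np.degrees(np.arctan2(q[1],q[0])) for q in(a,b)])
go(476,121,64,26.5)
```

```text
puck [[477.5 123.1]
 [486.4 104.8]
 [468.5 141.3]
 [460.8 114.9]]
small [[446.2  87.7]
 [431.5 126.1]] 41.11751451632259
-159.05252941304886
small centre [472.47070923 119.77042775]
small centre [405.22929077  94.02957225]
large [[419.9  67.1]
 [395.4 117.3]
 [499.3 169.3]
 [524.8 117.1]] [407.65  92.2 ] [512.05 143.2 ]
116.20675539743804 116.18610071777091 55.85955603117519
[np.float64(25.484542951878232), np.float64(26.587104978726757)]
t1.40 p [468.4 113.6 160.1] yaw 25.9 F [ 3.2 -1.7 -0.4] open 91.8
  delta mm [10.1 96.1  3.5] turn [ 0.1 -0.6 -0. ]
```

Emit:
apply_moves([
  [0.01,0.02,0.004,0,0,0,-1],
  [0.01,0.05,0.004,0,0,0,-1],
  [0.01,0.075,0.004,0,0,0,-1],
  [0.01,0.075,0.004,0,0,0,-0.3],
  [0.01,0.075,0.004,0,0,0,-0.3],
])

```text
time: 2.02
tool_pos: [0.4732, 0.1257, 0.0869]
tool_rot: [-1.571, -0.001, 0.455]
contact_force: [0.1, 0.2, 0.5]
opening: 0.0761
```

```bash
python3 -c "
from h import *
go(477,122,64,26)"
```

```text
t2.02 p [473.2 125.7  86.9] yaw 26.1 F [0.1 0.2 0.5] open 76.1
  delta mm [ 1.8 22.9 -5. ] turn [0.  0.1 0. ]
```

Emit:
apply_moves([
  [0.002,0.012,-0.005,0,0,0,-0.3],
  [0.002,0.023,-0.005,0,0,0,-0.3],
  [0.002,0.023,-0.005,0,0,0,1],
  [0.002,0.023,-0.005,0,0,0,1],
  [0.002,0.023,-0.005,0,0,0,1],
], squeeze=25)

```text
time: 2.65
tool_pos: [0.4769, 0.122, 0.0634]
tool_rot: [-1.571, -0.0, 0.455]
contact_force: [0.5, 0.9, 0.2]
opening: 0.0394
```

Emit:
apply_moves([
  [0,0,0,0,0,0,1],
  [0,-0.02,0,0,0,0,1],
  [0,-0.05,0,0,0,0,1],
  [0,-0.05,0,0,0,0,1],
  [0,-0.05,0,0,0,0,1],
])

```text
time: 3.28
tool_pos: [0.4763, 0.1219, 0.1127]
tool_rot: [-1.57, 0.001, 0.455]
contact_force: [-0.5, -0.3, -0.7]
opening: 0.0396
```

```bash
python3 -c "
from h import *
go(410,235,64,26)"
```

```text
t3.27 p [476.3 121.9 112.7] yaw 26.1 F [-0.5 -0.3 -0.7] open 39.6
  delta mm [ -9.8  48.7 130.7] turn [-0.   0.1 -0. ]
```

Emit:
apply_moves([
  [-0.003,0,0.045,0,0,0,1],
  [-0.007,0,0.09,0,0,0,1],
  [-0.01,0.03,0.131,0,0,0,1],
  [-0.01,0.07,0.131,0,0,0,1],
  [-0.01,0.085,0.131,0,0,0,1],
])

```text
time: 3.9
tool_pos: [0.4078, 0.235, 0.0253]
tool_rot: [-1.57, 0.005, 0.456]
contact_force: [0.3, -0.8, -0.5]
opening: 0.0392
```

Emit:
apply_moves([
  [0,0.008,0,0,0,0,1],
  [0,0.014,0,0,0,0,1],
  [0,0.014,0,0,0,0,1],
  [0,0.014,0,0,0,0,-0.1],
  [0,0.014,0,0,0,0,-0.1],
])

```text
time: 4.53
tool_pos: [0.4106, 0.2353, 0.0147]
tool_rot: [-1.571, -0.001, 0.455]
contact_force: [-0.9, -0.3, -0.3]
opening: 0.0497
```

Emit:
apply_moves([
  [0,0.0,0,0,0,0,-0.1],
  [0,-0.04,0,0,0,0,-0.1],
  [0,-0.1,0,0,0,0,-0.3],
  [0,-0.15,0,0,0,0,-0.3],
  [0,-0.18,0,0,0,0,-0.3],
])

```text
time: 5.15
tool_pos: [0.4108, 0.2354, 0.1971]
tool_rot: [-1.571, -0.004, 0.455]
contact_force: [0.3, 0.1, -0.8]
opening: 0.0594
```

```bash
python3 -c "
from h import *
go(439,-125,180,-103)
go(439,-125,180,-13)"
```

```text
t5.15 p [410.8 235.4 197.1] yaw 26.1 F [ 0.3  0.1 -0.8] open 59.4
  delta mm [-133.1   16.7 -336.2] turn [-2.000e-01  1.291e+02  1.000e-01]
t5.15 p [410.8 235.4 197.1] yaw 26.1 F [ 0.3  0.1 -0.8] open 59.4
  delta mm [-133.1   16.7 -336.2] turn [-0.1 39.1  0.2]
```

Emit:
apply_moves([
  [-0.02,0,-0.04,0,10.5,0,-0.3],
  [-0.04,0,-0.09,0,21,0,-0.3],
  [-0.06,0,-0.14,0,31,0,-0.3],
  [-0.08,0,-0.19,0,42,0,-0.3],
  [-0.1,0,-0.24,0,52,0,-0.3],
])

```text
time: 5.78
tool_pos: [0.4257, -0.026, 0.1945]
tool_rot: [-1.571, -0.001, -0.459]
contact_force: [1.2, 1.0, -0.2]
opening: 0.06
```

```bash
python3 -c "
from h import *
go(439,-125,180,-103)"
```

```text
t5.78 p [425.7 -26.  194.5] yaw -26.3 F [ 1.2  1.  -0.2] open 60.0
  delta mm [ 55.8  14.5 -82.9] turn [-0.  76.7  0. ]
```

Emit:
apply_moves([
  [0.011,0,-0.016,0,10.5,0,-0.3],
  [0.022,0,-0.032,0,21,0,-0.3],
  [0.033,0,-0.05,0,31,0,-0.3],
  [0.045,0,-0.066,0,42,0,-0.3],
  [0.056,0,-0.083,0,52,0,-0.3],
])

```text
time: 6.4
tool_pos: [0.4398, -0.1241, 0.1943]
tool_rot: [-1.571, -0.0, -1.366]
contact_force: [-0.4, 0.0, -0.3]
opening: 0.0597
```

Emit:
apply_moves([
  [0,0,0,0,10.5,0,-0.3],
  [0,0,0,0,21,0,-0.3],
  [0,0,0,0,24.7,0,-0.3],
  [0,0,0,0,24.7,0,-0.3],
  [0,0,0,0,24.7,0,-0.3],
])

```text
time: 7.02
tool_pos: [0.4398, -0.1234, 0.1942]
tool_rot: [-1.571, 0.0, -1.79]
contact_force: [-0.4, -0.1, -0.2]
opening: 0.0597
```

Run:
```python
from h import *
K,E,im=cam('wrist'); np.savez('pics/w2.npz',E=E); cv2.imwrite('pics/w2.png',im); go(439,-125,70,-103)
```

```text
t7.08 p [ 439.8 -123.4  194.3] yaw -102.6 F [-0.5 -0.1 -0.8] open 59.4
  delta mm [  1.7 124.3  -0.5] turn [-0.   0.4 -0. ]
```

View pics/w2.png

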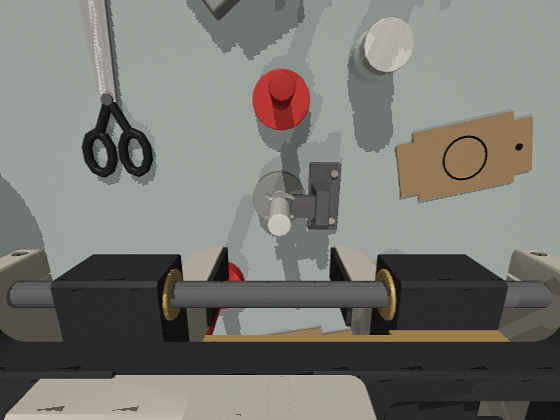

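Run:
```python
from h import *
from cell import cams
K=cams.calibration('wrist');E=np.load('pics/w2.npz')['E']
U=lambda p,z:np.round(unproj(p,z,K,E)*1000,1)[:,:2]
print('stem',U([279,224],.115))
a=U([[341,163],[338,231]],.008);print(a,np.linalg.norm(a[0]-a[1]),np.degrees(np.arctan2(*(a[0]-a[1])[::-1]))-90)
```

```text
stem [[ 440.6 -122.4]]
[[ 517.  -100.8]
 [ 500.6 -180.3]] 81.17394902307021 -11.656000864673558
```

Emit:
apply_moves([
  [0,0.03,0,0,0,0,0.1],
  [0,0.07,0,0,0,0,0.1],
  [0,0.1,0,0,0,0,0.1],
  [0,0.118,0,0,0,0,0.1],
  [0,0.118,0,0,0,0,0.1],
], squeeze=60)

```text
time: 7.7
tool_pos: [0.4391, -0.1231, 0.0752]
tool_rot: [-1.574, 0.001, -1.791]
contact_force: [0.5, -0.4, 1.2]
opening: 0.0413
```

Emit:
apply_moves([
  [0,0,0,0,0,0,0.1],
  [0,0,0,0,0,0,1],
  [0,0,0,0,0,0,1],
  [0,0,0,0,0,0,1],
  [0,0,0,0,0,0,1],
])

```text
time: 8.32
tool_pos: [0.44, -0.1235, 0.0766]
tool_rot: [-1.57, -0.0, -1.791]
contact_force: [-0.6, 0.3, 5.3]
opening: 0.0193
```

```bash
python3 -c "
from h import *
go(439,-125,76,-102.5)"
```

```text
t8.32 p [ 440.  -123.5   76.6] yaw -102.6 F [-0.6  0.3  5.3] open 19.3
  delta mm [ 1.7  0.6 -0.7] turn [-0.  -0.1  0. ]
```

Emit:
apply_moves([
  [0,0,-0.008,0,0,0,1],
  [0,0,-0.018,0,0,0,1],
  [0,0,-0.028,0,0,0,1],
  [0,0,-0.04,0,0,0,1],
  [0,0,-0.05,0,0,0,1],
])

```text
time: 8.95
tool_pos: [0.3918, -0.113, 0.0768]
tool_rot: [-1.567, -0.001, -1.792]
contact_force: [5.9, -1.3, 2.4]
opening: 0.0189
```

Emit:
apply_moves([
  [0,0,0,0,0,0,1],
  [0,0,0,0,0,0,1],
  [0,0,0,0,0,0,0.1],
  [0,0,0,0,0,0,0.1],
  [0,0,0,0,0,0,0.1],
])

```text
time: 9.57
tool_pos: [0.3904, -0.1122, 0.0758]
tool_rot: [-1.573, 0.001, -1.791]
contact_force: [0.4, -0.6, -0.4]
opening: 0.0402
```

Emit:
apply_moves([
  [0,-0.02,0,0,0,0,0.1],
  [0,-0.06,0,0,0,0,0.1],
  [0,-0.11,0,0,0,0,0.1],
  [0,-0.13,0,0,0,0,0.1],
  [0,-0.13,0,0,0,0,-0.4],
])

```text
time: 10.2
tool_pos: [0.3915, -0.1127, 0.2071]
tool_rot: [-1.568, -0.001, -1.791]
contact_force: [0.6, 0.3, -0.2]
opening: 0.0474
```

Run:
```python
from h import *
K,E,im=cam('wrist'); np.savez('pics/w3.npz',E=E)
K2,E2,t=cam('top')
cv2.imwrite('pics/w3.png',np.vstack([im[100:300],t[180:300]])); go(471,119,110,21)
```

```text
t10.30 p [ 390.4 -112.2  205.2] yaw -102.6 F [-0.1 -0.3  0.3] open 54.9
  delta mm [-243.2   95.2   28.2] turn [ 0.000e+00 -1.236e+02 -1.000e-01]
```

View pics/w3.png

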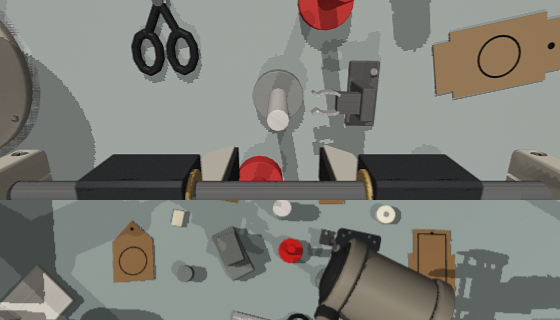

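The post now stands free of the clip, with the stem at (277,220 full-frame) and empty jaws to its right. The small slab is next.

Emit:
apply_moves([
  [-0.035,0,0.005,0,-10.5,0,-0.7],
  [-0.07,0,0.01,0,-21,0,-1],
  [-0.105,0,0.015,0,-31,0,-1],
  [-0.14,0,0.02,0,-42,0,-1],
  [-0.17,0,0.02,0,-52,0,-1],
])

```text
time: 10.92
tool_pos: [0.4473, 0.0502, 0.2044]
tool_rot: [-1.573, 0.002, -0.877]
contact_force: [1.2, -1.4, -0.0]
opening: 0.0919
```

```bash
python3 -c "
from h import *
go(471,119,150,21)"
```

```text
t10.93 p [447.3  50.2 204.4] yaw -50.3 F [ 1.2 -1.4 -0. ] open 91.9
  delta mm [-37.6  54.3  62.3] turn [  0.  -71.3  -0.2]
```

Emit:
apply_moves([
  [-0.008,0.01,0.012,0,-10.5,0,-1],
  [-0.016,0.02,0.024,0,-21,0,-1],
  [-0.024,0.03,0.036,0,-31,0,-1],
  [-0.032,0.04,0.05,0,-42,0,-1],
  [-0.038,0.05,0.062,0,-52,0,-1],
])

```text
time: 11.55
tool_pos: [0.4707, 0.1182, 0.1539]
tool_rot: [-1.571, 0.004, 0.03]
contact_force: [-0.8, -0.7, 0.7]
opening: 0.0918
```

Emit:
apply_moves([
  [0,0,0,0,-10,0,-1],
  [0,0,0,0,-19.3,0,-1],
  [0,0,0,0,-19.3,0,-1],
  [0,0,0,0,-19.3,0,-1],
  [0,0,0,0,-19.3,0,-1],
])

```text
time: 12.18
tool_pos: [0.4714, 0.1177, 0.1559]
tool_rot: [-1.571, 0.001, 0.359]
contact_force: [0.9, 0.1, 0.6]
opening: 0.0916
```

Run:
```python
from h import *
K,E,im=cam('wrist'); np.savez('pics/w4.npz',E=E); cv2.imwrite('pics/w4f.png',im)
x,y,w,h,k=225,120,120,145,4.1
c=cv2.resize(im[y:y+h,x:x+w],None,fx=k,fy=k,interpolation=cv2.INTER_CUBIC)
c=cv2.convertScaleAbs(c,alpha=1.5,beta=-40)
for i in range(0,w,10): cv2.putText(c,str(x+i),(int(i*k),8),0,.3,(0,255,255)); cv2.line(c,(int(i*k),8),(int(i*k),16),(0,255,255))
for i in range(0,h,10): cv2.putText(c,str(y+i),(0,int(i*k)+4),0,.3,(0,255,255)); cv2.line(c,(22,int(i*k)),(30,int(i*k)),(0,255,255))
cv2.imwrite('pics/w4.png',c); go(471,119,150,21)
```

```text
t12.22 p [471.5 117.6 156. ] yaw 20.6 F [ 0.4 -0.1  1.4] open 91.5
  delta mm [-0.   6.   1.5] turn [-0.  -0.4 -0. ]
```

View pics/w4.png

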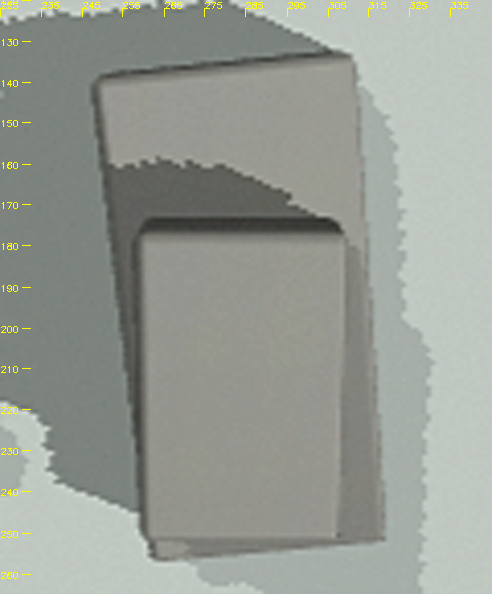

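Run:
```python
from h import *
from cell import cams
K=cams.calibration('wrist');E=np.load('pics/w4.npz')['E']
U=lambda p,z:np.round(unproj(p,z,K,E)*1000,1)[:,:2]
for n,p,z in [('small',[[259,178],[309,178],[307.5,251.5],[260.5,251.5]],.05),('large',[[249,140],[311,135],[318.5,252],[262,256]],.025)]:
    l=U(p,z); a=(l[2]+l[3]-l[0]-l[1])/2;b=(l[0]+l[3]-l[1]-l[2])/2; print(n,l.mean(0),'len',np.linalg.norm(a),np.linalg.norm(b),np.degrees(np.arctan2(a[1],a[0])),np.degrees(np.arctan2(b[1],b[0])))
go(471,119,40,21)
```

```text
small [469.6   121.825] len 68.82726567284216 43.65641419081506 20.89705850139917 -69.3441096893037
large [459.6   119.875] len 116.26144029728864 57.666476396603265 25.88181017953527 -64.96810055620851
t12.22 p [471.5 117.6 156. ] yaw 20.6 F [ 0.4 -0.1  1.4] open 91.5
  delta mm [  0.  116.    1.4] turn [-0.  -0.4 -0. ]
```

Emit:
apply_moves([
  [0,0.03,0.004,0,0,0,-1],
  [0,0.07,0.004,0,0,0,-0.5],
  [0,0.1,0.004,0,0,0,-0.5],
  [0,0.115,0.004,0,0,0,-0.5],
  [0,0.115,0.004,0,0,0,-0.5],
], squeeze=35)

```text
time: 12.85
tool_pos: [0.4699, 0.1214, 0.0408]
tool_rot: [-1.57, 0.001, 0.36]
contact_force: [0.4, -0.2, 0.4]
opening: 0.0691
```

Emit:
apply_moves([
  [0,0,0,0,0,0,1],
  [0,0,0,0,0,0,1],
  [0,0,0,0,0,0,1],
  [0,0,0,0,0,0,1],
  [0,0,0,0,0,0,1],
])

```text
time: 13.48
tool_pos: [0.4707, 0.1216, 0.042]
tool_rot: [-1.571, -0.002, 0.361]
contact_force: [-1.1, -0.1, 6.1]
opening: 0.0458
```

Emit:
apply_moves([
  [0,-0.01,0,0,0,0,1],
  [0,-0.03,0,0,0,0,1],
  [0,-0.06,0,0,0,0,1],
  [0,-0.08,0,0,0,0,1],
  [0,-0.08,0,0,0,0,1],
])

```text
time: 14.1
tool_pos: [0.471, 0.1215, 0.1226]
tool_rot: [-1.572, -0.003, 0.361]
contact_force: [-1.0, -0.5, -2.2]
opening: 0.0459
```

```bash
python3 -c "
from h import *
go(663.6,118.4,100,-11.4)"
```

```text
t14.10 p [471.  121.5 122.6] yaw 20.7 F [-1.  -0.5 -2.2] open 45.9
  delta mm [179.   23.3 -70.9] turn [-0.  32.1  0.2]
```

Emit:
apply_moves([
  [0.038,0.002,-0.015,0,7,0,1],
  [0.08,0.005,-0.03,0,14,0,1],
  [0.12,0.01,-0.047,0,21,0,1],
  [0.155,0.015,-0.062,0,28,0,1],
  [0.179,0.023,-0.071,0,32.1,0,1],
])

```text
time: 14.72
tool_pos: [0.6637, 0.1178, 0.0962]
tool_rot: [-1.571, 0.002, -0.203]
contact_force: [-1.0, -0.1, -1.7]
opening: 0.0458
```

Emit:
apply_moves([
  [0,0.02,0,0,0,0,1],
  [0,0.05,0,0,0,0,1],
  [0,0.06,0,0,0,0,1],
  [0,0.06,0,0,0,0,1],
  [0,0.06,0,0,0,0,1],
])

```text
time: 15.35
tool_pos: [0.6635, 0.1182, 0.0393]
tool_rot: [-1.57, -0.002, -0.2]
contact_force: [0.2, 0.3, -2.5]
opening: 0.0456
```

Run:
```python
from h import *
K,E,im=cam('wrist'); np.savez('pics/w5.npz',E=E); cv2.imwrite('pics/w5.png',im[110:330,130:430].repeat(2,0).repeat(2,1)); go(663.6,118.4,20,-11.4)
```

```text
t15.40 p [663.5 118.2  39.6] yaw -11.4 F [ 0.2 -0.6 -2.2] open 45.5
  delta mm [-0.  19.6  0.2] turn [-0.  -0.   0.1]
```

View pics/w5.png

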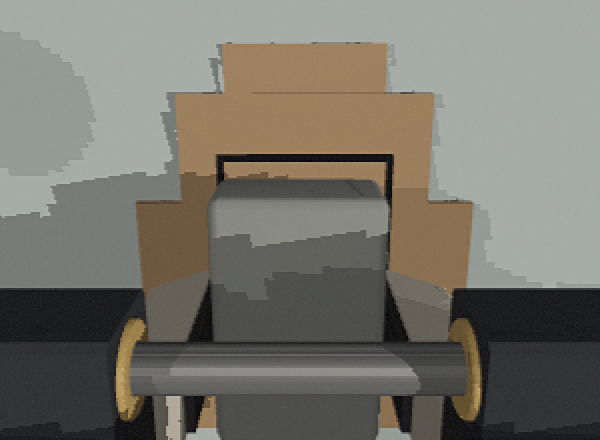

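Run:
```python
from h import *
from cell import cams
K=cams.calibration('wrist');E=np.load('pics/w5.npz')['E']
U=lambda p,z:np.round(unproj(np.array(p)/2+[129.75,109.75],z,K,E)*1000,1)[:,:2]
T=R.from_euler('z',-11.4,degrees=True).as_matrix()[:2,:2]; c=np.array([663.5,118.2])
for n,p,z in [('outline near edge',[[217,157],[393,157]],.003),('slab top near',[[212,200],[386,200]],.048),('slab bottom near',[[222,181],[380,180]],.0235)]:
    print(n,(U(p,z)-c)@T)
```

```text
outline near edge [[-38.77091844 -25.77180404]
 [-38.8393235   30.21931419]]
slab top near [[-36.85631998 -21.10122456]
 [-36.88411894  21.5344322 ]]
slab bottom near [[-35.81595005 -21.70754989]
 [-36.14183812  23.41831627]]
```

Emit:
apply_moves([
  [0.001,0.008,0.001,0,0,0,1],
  [0.001,0.015,0.001,0,0,0,1],
  [0.001,0.0195,0.001,0,0,0,1],
  [0.001,0.0195,0.001,0,0,0,1],
  [0.001,0.0195,0.001,0,0,0,1],
])

```text
time: 16.02
tool_pos: [0.6636, 0.119, 0.02]
tool_rot: [-1.571, 0.0, -0.199]
contact_force: [-6.0, -1.1, 8.4]
opening: 0.0458
```

Emit:
apply_moves([
  [0,0.0005,0,0,0,0,0.4],
  [0,0.0005,0,0,0,0,-0.3],
  [0,0,0,0,0,0,-0.5],
  [0,-0.03,0,0,0,0,-0.7],
  [0,-0.08,0,0,0,0,-0.7],
])

```text
time: 16.65
tool_pos: [0.6627, 0.1188, 0.0972]
tool_rot: [-1.572, 0.005, -0.2]
contact_force: [0.0, -0.1, -0.2]
opening: 0.077
```

```bash
python3 -c "
from h import *
go(459.6,119,100,25.7)"
```

```text
t16.65 p [662.7 118.8  97.2] yaw -11.4 F [ 0.  -0.1 -0.2] open 77.0
  delta mm [-199.1   -1.9  -40.1] turn [ -0.  -37.1  -0.3]
```

Emit:
apply_moves([
  [-0.04,-0.01,-0.01,0,-8,0,-1],
  [-0.09,-0.01,-0.02,0,-16,0,-1],
  [-0.14,-0.01,-0.03,0,-24,0,-1],
  [-0.18,-0.005,-0.037,0,-32,0,-1],
  [-0.199,-0.002,-0.04,0,-37.1,0,-1],
])

```text
time: 17.27
tool_pos: [0.4588, 0.1193, 0.1006]
tool_rot: [-1.57, 0.001, 0.452]
contact_force: [-0.0, -0.0, 0.1]
opening: 0.0919
```

Emit:
apply_moves([
  [0,0,0,0,0,0,-1],
  [0,0.03,0,0,0,0,-1],
  [0,0.05,0,0,0,0,-1],
  [0,0.05,0,0,0,0,-1],
  [0,0.05,0,0,0,0,-1],
])

```text
time: 17.9
tool_pos: [0.4621, 0.1192, 0.0513]
tool_rot: [-1.571, -0.001, 0.447]
contact_force: [0.2, 1.0, 0.3]
opening: 0.092
```

Run:
```python
from h import *
K,E,t=cam('top'); cv2.imwrite('pics/t5.png',t)
cv2.imwrite('pics/t5c.png',cv2.resize(t[110:200,195:275],None,fx=6,fy=6,interpolation=cv2.INTER_CUBIC)); go(459.6,119,15,25.7)
```

```text
t17.95 p [462.1 119.2  51.5] yaw 25.6 F [-0.1 -0.3 -0.1] open 91.8
  delta mm [-2.4 36.5  0.9] turn [ 0.  -0.1  0.1]
```

View pics/t5c.png

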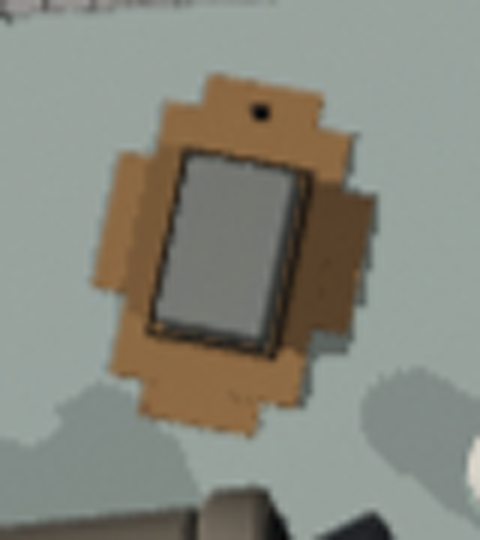

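Run:
```python
from h import *
from cell import cams
K=cams.calibration('top');E=K['extrinsics']
l=unproj(np.array([[188,156],[296,172],[264,338],[156,322]])/6+[194.58,109.58],.028,K,E)[:,:2]*1000
print(l.mean(0)); a=l[1]-l[0]+l[2]-l[3];b=l[0]-l[3]+l[1]-l[2];print(np.linalg.norm(a)/2,np.linalg.norm(b)/2,np.degrees(np.arctan2(b[1],b[0])))
```

```text
[659.76751268 117.13696386]
45.01316311206527 70.62044909874203 -10.573433590922463
```

Emit:
apply_moves([
  [-0.002,0.015,0.001,0,0,0,-1],
  [-0.002,0.03,0.001,0,0,0,-1],
  [-0.002,0.0365,0.001,0,0,0,-1],
  [-0.002,0.0365,0.001,0,0,0,1],
  [-0.002,0.0365,0.001,0,0,0,1],
], squeeze=50)

```text
time: 18.58
tool_pos: [0.4591, 0.1193, 0.0145]
tool_rot: [-1.571, -0.001, 0.448]
contact_force: [0.6, -0.2, -0.5]
opening: 0.0763
```

Emit:
apply_moves([
  [0,0,0,0,0,0,1],
  [0,0,0,0,0,0,1],
  [0,0,0,0,0,0,1],
  [0,-0.02,0,0,0,0,1],
  [0,-0.05,0,0,0,0,1],
])

```text
time: 19.2
tool_pos: [0.4575, 0.1191, 0.0637]
tool_rot: [-1.569, 0.003, 0.448]
contact_force: [1.0, 0.5, -3.0]
opening: 0.0592
```

```bash
python3 -c "
from h import *
go(400,-60,200,10)
go(437.5,-370.7,200,-2.6)"
```

```text
t19.20 p [457.5 119.1  63.7] yaw 25.7 F [ 1.   0.5 -3. ] open 59.2
  delta mm [-129.8 -136.1 -136.4] turn [-0.  15.7 -0.2]
t19.20 p [457.5 119.1  63.7] yaw 25.7 F [ 1.   0.5 -3. ] open 59.2
  delta mm [-230.6 -136.1 -432.7] turn [-0.  28.3 -0.2]
```

Emit:
apply_moves([
  [0,-0.05,0,0,0,0,1],
  [-0.01,-0.1,-0.02,0,3,0,1],
  [-0.035,-0.12,-0.07,0,9,0,1],
  [-0.06,-0.125,-0.12,0,15,0,1],
  [-0.09,-0.125,-0.175,0,20,0,1],
])

```text
time: 19.82
tool_pos: [0.4531, -0.0787, 0.1895]
tool_rot: [-1.571, -0.001, 0.097]
contact_force: [2.0, -0.4, -4.0]
opening: 0.0597
```

```bash
python3 -c "
from h import *
go(437.5,-370.7,120,-2.6)"
```

```text
t19.82 p [453.1 -78.7 189.5] yaw 5.5 F [ 2.  -0.4 -4. ] open 59.7
  delta mm [ -43.8   69.5 -289.2] turn [-0.   8.1  0. ]
```

Emit:
apply_moves([
  [-0.008,0,-0.055,0,2,0,1],
  [-0.017,0,-0.115,0,4,0,1],
  [-0.026,0,-0.175,0,6,0,1],
  [-0.036,0.01,-0.235,0,8.1,0,1],
  [-0.0438,0.05,-0.289,0,8.1,0,1],
])

```text
time: 20.45
tool_pos: [0.4387, -0.3683, 0.1429]
tool_rot: [-1.574, -0.003, -0.044]
contact_force: [1.3, 0.2, -3.5]
opening: 0.0597
```

Emit:
apply_moves([
  [0,0.04,0,0,0,0,1],
  [0,0.08,0,0,0,0,1],
  [0,0.1,0,0,0,0,1],
  [0,0.1,0,0,0,0,1],
  [0,0.1,0,0,0,0,1],
])

```text
time: 21.08
tool_pos: [0.4388, -0.3654, 0.0429]
tool_rot: [-1.571, -0.001, -0.042]
contact_force: [0.7, 0.2, -3.2]
opening: 0.0595
```

Run:
```python
from h import *
K,E,im=cam('wrist'); np.savez('pics/w6.npz',E=E); cv2.imwrite('pics/w6.png',im[110:330,130:430].repeat(2,0).repeat(2,1)); go(437.5,-370.7,17.5,-2.6)
```

```text
t21.12 p [ 439.1 -365.6   43.3] yaw -2.4 F [-0.1 -1.  -3. ] open 59.6
  delta mm [-1.4 25.8 -5.2] turn [0.1 0.2 0.1]
```

View pics/w6.png

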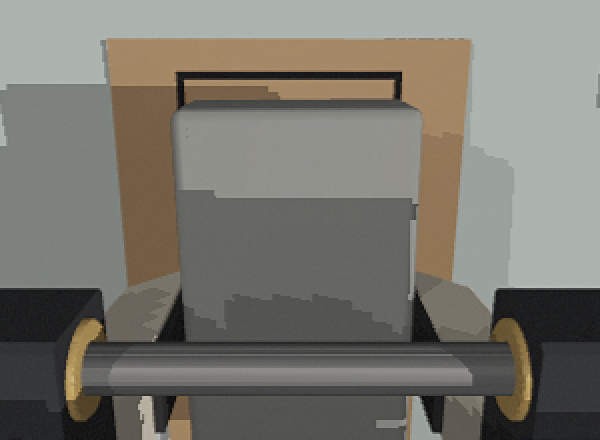

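Run:
```python
from h import *
from cell import cams
K=cams.calibration('wrist');E=np.load('pics/w6.npz')['E']
U=lambda p,z:unproj(np.array(p)/2+[129.75,109.75],z,K,E)[:,:2]*1000
T=R.from_euler('z',-2.5,degrees=True).as_matrix()[:2,:2]; c=np.array([439.1,-365.6])
for n,p,z in [('outline near edge',[[180.5,75.5],[398,75.5]],.003),('slab top near',[[174,110],[420,110]],.0538),('slab bottom near',[[187,102],[409,101]],.0288)]:
    print(n,(U(p,z)-c)@T)
```

```text
outline near edge [[-64.12421232 -36.70899252]
 [-64.2845722   31.16795908]]
slab top near [[-59.13971528 -28.60128487]
 [-59.27922433  28.23802514]]
slab bottom near [[-58.50314844 -30.22083219]
 [-58.91921313  30.23250488]]
```

Emit:
apply_moves([
  [0,0.008,-0.0035,0,0,0,1],
  [0,0.018,-0.0035,0,0,0,1],
  [0,0.0255,-0.0035,0,0,0,1],
  [0,0.0255,-0.0035,0,0,0,1],
  [0,0.0255,-0.0035,0,0,0,1],
])

```text
time: 21.75
tool_pos: [0.4382, -0.3684, 0.0174]
tool_rot: [-1.571, 0.0, -0.042]
contact_force: [-2.8, 2.9, 7.4]
opening: 0.0595
```

Emit:
apply_moves([
  [0,0.0005,0,0,0,0,0],
  [0,0.0005,0,0,0,0,-0.8],
  [0,0.0005,0,0,0,0,-1],
  [0,-0.03,0,0,0,0,-1],
  [0,-0.08,0,0,0,0,-1],
])

```text
time: 22.38
tool_pos: [0.4376, -0.3677, 0.0958]
tool_rot: [-1.568, 0.003, -0.043]
contact_force: [1.4, -0.7, -0.2]
opening: 0.091
```

```bash
python3 -c "
from h import *
go(437.5,-300,240,-2.6)"
```

```text
t22.38 p [ 437.6 -367.7   95.8] yaw -2.4 F [ 1.4 -0.7 -0.2] open 91.0
  delta mm [  -3.4 -144.    68.1] turn [-0.2  0.2 -0.2]
```

Emit:
apply_moves([
  [0.02,-0.03,0,0,0,0,-1],
  [0.035,-0.07,0,0,0,0,-1],
  [0.05,-0.1,0,0,0,0,-1],
  [0.05,-0.1,0,0,0,0,-1],
  [0.05,-0.1,0,0,0,0,-1],
])

```text
time: 23.0
tool_pos: [0.4876, -0.3702, 0.1953]
tool_rot: [-1.569, 0.002, -0.043]
contact_force: [-1.1, 0.5, 0.1]
opening: 0.0917
```

Run:
```python
from h import *
K,E,im=cam('wrist'); np.savez('pics/w7.npz',E=E); cv2.imwrite('pics/w7.png',im)
K2,E2,t=cam('top'); cv2.imwrite('pics/t7.png',t)
print(proj([[.4375,-.3707,.028],[.3904,-.1122,.115]],K,E)); go(390.4,-112.2,200,-2.4)
```

```text
[[276.28090244 154.64861726]
 [632.74457039  81.9759665 ]]
t23.10 p [ 487.3 -370.2  195. ] yaw -2.5 F [ 0.1 -0.4 -0.2] open 92.1
  delta mm [-107.9   -4.2  253.6] turn [-0.1 -0.1 -0.1]
```

Emit:
apply_moves([
  [-0.02,-0.01,0.05,0,0,0,-1],
  [-0.04,-0.01,0.105,0,0,0,-1],
  [-0.065,-0.01,0.16,0,0,0,-1],
  [-0.09,-0.01,0.215,0,0,0,-1],
  [-0.108,-0.01,0.2536,0,0,0,-1],
])

```text
time: 23.72
tool_pos: [0.3891, -0.1106, 0.2058]
tool_rot: [-1.57, 0.002, -0.042]
contact_force: [0.5, 0.4, 0.5]
opening: 0.0915
```

Emit:
apply_moves([
  [0,0,0,0,0,0,-0.5],
  [0,0.04,0,0,0,0,-0.3],
  [0,0.09,0,0,0,0,-0.3],
  [0,0.13,0,0,0,0,-0.3],
  [0,0.13,0,0,0,0,-0.3],
], squeeze=50)

```text
time: 24.35
tool_pos: [0.3894, -0.1126, 0.0744]
tool_rot: [-1.568, 0.006, -0.043]
contact_force: [-0.3, 0.4, 0.6]
opening: 0.0602
```

```bash
python3 -c "
from h import *
go(390.4,-112.2,72,-2.5)"
```

```text
t24.35 p [ 389.4 -112.6   74.4] yaw -2.5 F [-0.3  0.4  0.6] open 60.2
  delta mm [1.  2.4 0.4] turn [-0.2  0.  -0.4]
```

Emit:
apply_moves([
  [0.001,0.002,0,0,0,0,-0.3],
  [0.001,0.002,0,0,0,0,1],
  [0.001,0.002,0,0,0,0,1],
  [0.001,0.002,0,0,0,0,1],
  [0.001,0.002,0,0,0,0,1],
])

```text
time: 24.98
tool_pos: [0.3923, -0.1128, 0.075]
tool_rot: [-1.571, -0.001, -0.042]
contact_force: [-0.2, 0.6, -0.8]
opening: 0.0242
```

Emit:
apply_moves([
  [0,-0.02,0,0,0,0,1],
  [0,-0.06,0,0,0,0,1],
  [0,-0.11,0,0,0,0,1],
  [0,-0.145,0,0,0,0,1],
  [0,-0.145,0,0,0,0,1],
])

```text
time: 25.6
tool_pos: [0.3931, -0.1132, 0.2212]
tool_rot: [-1.573, -0.004, -0.042]
contact_force: [0.7, 0.1, -6.0]
opening: 0.0189
```

```bash
python3 -c "
from h import *
go(442.1,367,215,0)"
```

```text
t25.60 p [ 393.1 -113.2  221.2] yaw -2.4 F [ 0.7  0.1 -6. ] open 18.9
  delta mm [ 28.6   5.5 481.8] turn [ 0.1 -2.4  0.2]
```

Emit:
apply_moves([
  [0.003,0,0.04,0,0,0,1],
  [0.006,0,0.095,0,0,0,1],
  [0.01,0,0.15,0,0,0,1],
  [0.014,0,0.205,0,0,0,1],
  [0.018,0,0.26,0,0,0,1],
])

```text
time: 26.22
tool_pos: [0.42, 0.1478, 0.2173]
tool_rot: [-1.572, 0.004, -0.043]
contact_force: [1.3, -0.1, -4.3]
opening: 0.0192
```

Emit:
apply_moves([
  [0.003,0,0.055,0,0,0,1],
  [0.006,0,0.11,0,0,0,1],
  [0.009,0,0.165,0,0,0,1],
  [0.011,0,0.205,0,0,0,1],
  [0.011,0,0.222,0,0,0,1],
])

```text
time: 26.85
tool_pos: [0.4404, 0.369, 0.2164]
tool_rot: [-1.573, 0.004, -0.04]
contact_force: [-0.1, 0.5, -4.9]
opening: 0.0193
```

```bash
python3 -c "
from h import *
go(442.1,367,110,-2.4)"
```

```text
t26.85 p [440.4 369.  216.4] yaw -2.3 F [-0.1  0.5 -4.9] open 19.3
  delta mm [  2.2 106.4  -1.6] turn [ 0.1  0.1 -0.2]
```

Emit:
apply_moves([
  [0.002,0.03,-0.001,0,0,0,1],
  [0.002,0.07,-0.001,0,0,0,1],
  [0.002,0.1,-0.001,0,0,0,1],
  [0.002,0.105,-0.001,0,0,0,1],
  [0.002,0.105,-0.001,0,0,0,1],
])

```text
time: 27.48
tool_pos: [0.4437, 0.3661, 0.1146]
tool_rot: [-1.571, 0.001, -0.043]
contact_force: [-0.7, -0.4, -3.8]
opening: 0.0194
```

Run:
```python
from h import *
K,E,im=cam('wrist'); np.savez('pics/w8.npz',E=E); cv2.imwrite('pics/w8.png',im)
w7=cv2.imread('pics/w7.png')
a=cv2.resize(im[60:320,140:420],None,fx=1.4,fy=1.4,interpolation=cv2.INTER_CUBIC)
b=cv2.resize(w7[80:245,195:355],(400,412),interpolation=cv2.INTER_CUBIC)
c=np.zeros((412,800,3),np.uint8); c[:364,:392]=a; c[:,400:]=b
cv2.imwrite('pics/m8.png',c); go(442.1,367,85,-2.4)
```

```text
t27.52 p [444.2 366.5 115.5] yaw -2.5 F [ 0.7  0.8 -4.9] open 19.0
  delta mm [-2.1 30.5  0.4] turn [-0.  -0.1  0.1]
```

View pics/m8.png

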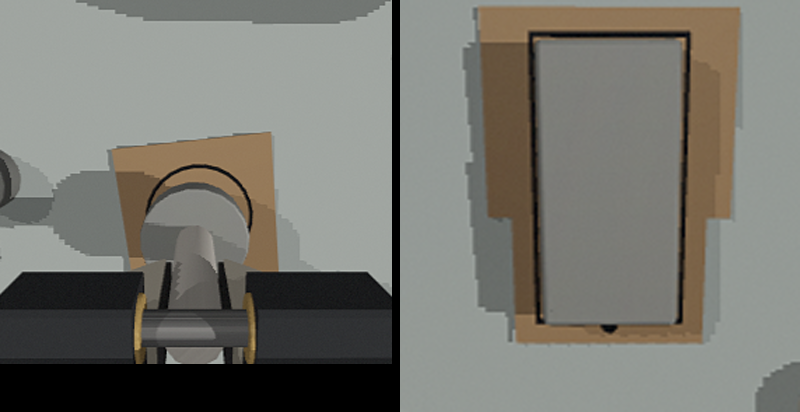

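Run:
```python
from h import *
from cell import cams
K=cams.calibration('wrist');E=np.load('pics/w8.npz')['E']
U=lambda p,z,o,s,c,a:(unproj(np.array(p)/s+np.array(o)-.3,z,K,E)[:,:2]*1000-c)@R.from_euler('z',a,degrees=True).as_matrix()[:2,:2]
c=np.array([444.2,366.5])
print('circle',U([[199.5,166],[146,217],[253,217]],.003,(140,60),1.4,c,-2.5))
for z in (.045,.05,.055,.06): print('foot',z,U([[196,187],[141,238],[250.5,238]],z,(140,60),1.4,c,-2.5))
E=np.load('pics/w7.npz')['E']; c=np.array([437.5,-370.7])
print('panel line',U([[534,36],[686,36]],.003,(195,80),2.5,c,-2.5)); print('slab',U([[537,40],[683,40],[679,324],[541,324]],.028,(195,80),2.5,c,-2.5)) if 0 else None
b=lambda p:np.array(p)-[400,0]
print('panel line',U(b([[531,35],[688,35],[682,322],[537,322]]),.003,(195,80),2.5,c,-2.5)); print('slab',U(b([[535,40],[684,40],[681,324],[541,324]]),.028,(195,80),2.5,c,-2.5))
```

```text
circle [[-33.97160413   2.34473163]
 [ -0.22893227 -32.64973166]
 [ -0.3838923   37.66310258]]
foot 0.045 [[-29.1640254    0.06622393]
 [ -0.05752846 -30.59453561]
 [ -0.19763862  30.59013358]]
foot 0.05 [[-30.20869644   0.05504384]
 [ -1.77286423 -29.89923803]
 [ -1.90974602  29.87562909]]
foot 0.055 [[-31.25336749   0.04386375]
 [ -3.48820001 -29.20394046]
 [ -3.62185341  29.1611246 ]]
foot 0.06 [[-32.29803854   0.03268367]
 [ -5.20353579 -28.50864288]
 [ -5.3339608   28.44662011]]
panel line [[-62.68510579 142.42966831]
 [-62.83509712 208.13014368]]
panel line [[-62.68955637 -31.68644166]
 [-62.84438637  36.1147567 ]
 [ 65.27277303  37.25322488]
 [ 65.41762249 -32.30879826]]
slab [[-57.96900055 -27.62953642]
 [-58.10517814  32.08632548]
 [ 59.63787905  34.26777745]
 [ 59.76744716 -28.00221248]]
```

Emit:
apply_moves([
  [0,0.008,0.002,0,0,0,1],
  [0,0.016,0.002,0,0,0,1],
  [0,0.022,0.002,0,0,0,1],
  [0,0.024,0.002,0,0,0,1],
  [0,0.024,0.002,0,0,0,1],
])

```text
time: 28.15
tool_pos: [0.4437, 0.3685, 0.0906]
tool_rot: [-1.571, 0.0, -0.042]
contact_force: [0.5, 0.2, -4.2]
opening: 0.0196
```

```bash
python3 -c "
from h import *
go(442.1,367,89.5,-2.4)"
```

```text
t28.15 p [443.7 368.5  90.6] yaw -2.4 F [ 0.5  0.2 -4.2] open 19.6
  delta mm [-1.5  1.1 -1.5] turn [ 0. -0. -0.]
```

Emit:
apply_moves([
  [0,0.001,0,0,0,0,1],
  [0,0.002,0,0,0,0,1],
  [0,0.003,0,0,0,0,1],
  [0,0.004,0,0,0,0,1],
  [0,0.004,0,0,0,0,1],
])

```text
time: 28.78
tool_pos: [0.4437, 0.3684, 0.0867]
tool_rot: [-1.571, 0.0, -0.043]
contact_force: [0.3, 1.1, -3.9]
opening: 0.0195
```

Emit:
apply_moves([
  [0,0.001,0,0,0,0,1],
  [0,0.002,0,0,0,0,1],
  [0,0.003,0,0,0,0,1],
  [0,0.003,0,0,0,0,1],
  [0,0.003,0,0,0,0,1],
])

```text
time: 29.4
tool_pos: [0.4441, 0.3685, 0.0851]
tool_rot: [-1.57, -0.001, -0.043]
contact_force: [-1.2, -2.6, 6.7]
opening: 0.0194
```

Emit:
apply_moves([
  [0,-0.001,0,0,0,0,0.6],
  [0,-0.001,0,0,0,0,0.2],
  [0,-0.001,0,0,0,0,-0.2],
  [0,-0.03,0,0,0,0,-0.3],
  [0,-0.08,0,0,0,0,-0.3],
])

```text
time: 30.02
tool_pos: [0.4429, 0.3679, 0.163]
tool_rot: [-1.573, 0.003, -0.043]
contact_force: [0.2, -0.3, 0.8]
opening: 0.0541
```

Emit:
apply_moves([
  [0.02,-0.04,0,0,0,0,-0.3],
  [0.05,-0.06,0,0,0,0,-0.3],
  [0.07,-0.06,0,0,0,0,-0.3],
  [0.07,-0.06,0,0,0,0,-0.3],
  [0.07,-0.06,0,0,0,0,-0.3],
])

```text
time: 30.65
tool_pos: [0.5128, 0.3655, 0.2232]
tool_rot: [-1.571, 0.001, -0.042]
contact_force: [-0.1, 0.5, 0.0]
opening: 0.0597
```

Run:
```python
from h import *
K,E,im=cam('wrist'); np.savez('pics/w9.npz',E=E); cv2.imwrite('pics/w9.png',im)
print(proj([[.4437,.3685,.02],[.4437,.3685,.115],[.41,.235,.025]],K,E)); go(410,235,150,-2.4)
```

```text
[[279.19733946 135.31891681]
 [279.20356063 136.88808054]
 [158.2151084  109.19471947]]
t30.70 p [512.7 365.6 223.4] yaw -2.4 F [ 0.5 -0.5 -0.2] open 59.6
  delta mm [ -97.    73.5 -134.7] turn [ 0.  -0.  -0.1]
```

Emit:
apply_moves([
  [-0.03,0,-0.045,0,0,0,-0.3],
  [-0.065,0,-0.09,0,0,0,-0.3],
  [-0.097,0.02,-0.1345,0,0,0,-0.3],
  [-0.097,0.07,-0.1345,0,0,0,-0.3],
  [-0.097,0.12,-0.1345,0,0,0,-0.5],
], squeeze=25)

```text
time: 31.32
tool_pos: [0.4105, 0.2352, 0.1037]
tool_rot: [-1.569, -0.003, -0.043]
contact_force: [0.4, -0.1, 0.3]
opening: 0.0657
```

```bash
python3 -c "
from h import *
go(410.7,235.3,14.5,-2.4)"
```

```text
t31.32 p [410.5 235.2 103.7] yaw -2.4 F [ 0.4 -0.1  0.3] open 65.7
  delta mm [-0.  89.2  0. ] turn [-0.1 -0.   0.2]
```

Emit:
apply_moves([
  [0,0.03,0,0,0,0,-0.5],
  [0,0.065,0,0,0,0,-0.5],
  [0,0.0885,0,0,0,0,-0.5],
  [0,0.0885,0,0,0,0,-0.5],
  [0,0.0885,0,0,0,0,1],
])

```text
time: 31.95
tool_pos: [0.4112, 0.2356, 0.0162]
tool_rot: [-1.57, -0.001, -0.042]
contact_force: [-0.6, 0.6, 0.5]
opening: 0.0629
```

Emit:
apply_moves([
  [0,0,0,0,0,0,1],
  [0,0,0,0,0,0,1],
  [0,0,0,0,0,0,1],
  [0,0,0,0,0,0,1],
  [0,-0.04,0,0,0,0,1],
])

```text
time: 32.58
tool_pos: [0.4093, 0.2345, 0.0538]
tool_rot: [-1.573, 0.005, -0.043]
contact_force: [0.1, 0.3, -0.2]
opening: 0.0392
```

Emit:
apply_moves([
  [0,-0.05,0,0,0,0,1],
  [0,-0.11,0,0,0,0,1],
  [0,-0.16,-0.02,0,0,0,1],
  [0.03,-0.16,-0.06,0,0,0,1],
  [0.06,-0.16,-0.1,0,0,0,1],
])

```text
time: 33.2
tool_pos: [0.4673, 0.1319, 0.2162]
tool_rot: [-1.57, -0.002, -0.041]
contact_force: [0.5, 0.7, -1.4]
opening: 0.0395
```

```bash
python3 -c "
from h import *
go(654.5,-127.7,100,-2.4)"
```

```text
t33.20 p [467.3 131.9 216.2] yaw -2.4 F [ 0.5  0.7 -1.4] open 39.5
  delta mm [ 197.6  116.5 -251.7] turn [-0.   0.   0.1]
```

Emit:
apply_moves([
  [0.038,0,-0.048,0,0,0,1],
  [0.076,0,-0.097,0,0,0,1],
  [0.115,0,-0.146,0,0,0,1],
  [0.152,0,-0.195,0,0,0,1],
  [0.187,0,-0.238,0,0,0,1],
])

```text
time: 33.83
tool_pos: [0.6441, -0.1151, 0.2148]
tool_rot: [-1.571, 0.001, -0.043]
contact_force: [0.5, 0.5, -0.5]
opening: 0.0392
```

Emit:
apply_moves([
  [0.0105,0.03,-0.014,0,0,0,1],
  [0.0105,0.08,-0.014,0,0,0,1],
  [0.0105,0.13,-0.014,0,0,0,1],
  [0.0105,0.165,-0.014,0,0,0,1],
  [0.0105,0.17,-0.014,0,0,0,1],
])

```text
time: 34.45
tool_pos: [0.6513, -0.1268, 0.042]
tool_rot: [-1.569, 0.006, -0.043]
contact_force: [-0.2, -0.1, -0.3]
opening: 0.0395
```

Emit:
apply_moves([
  [0,0,0,0,0,0,1],
  [0,0,0,0,0,0,1],
  [0,0,0,0,0,0,1],
  [0,0,0,0,0,0,1],
  [0,0,0,0,0,0,1],
])

```text
time: 35.08
tool_pos: [0.6534, -0.1274, 0.0456]
tool_rot: [-1.571, -0.0, -0.042]
contact_force: [1.0, -0.5, -0.2]
opening: 0.0394
```

Run:
```python
from h import *
K,E,im=cam('wrist'); np.savez('pics/w10.npz',E=E); cv2.imwrite('pics/w10.png',im)
w9=cv2.imread('pics/w9.png')
c=np.zeros((400,800,3),np.uint8)
c[:,:396]=cv2.resize(im[120:320,180:378],None,fx=2,fy=2,interpolation=cv2.INTER_CUBIC)
c[:,400:]=cv2.resize(w9[70:230,200:360],None,fx=2.5,fy=2.5,interpolation=cv2.INTER_CUBIC)
cv2.imwrite('pics/m10.png',c); go(654.5,-127.7,18,-2.4)
```

```text
t35.12 p [ 653.4 -127.4   45.5] yaw -2.4 F [ 0.4  0.  -0.3] open 39.2
  delta mm [ 1.1 27.5 -0.2] turn [-0. -0.  0.]
```

View pics/m10.png

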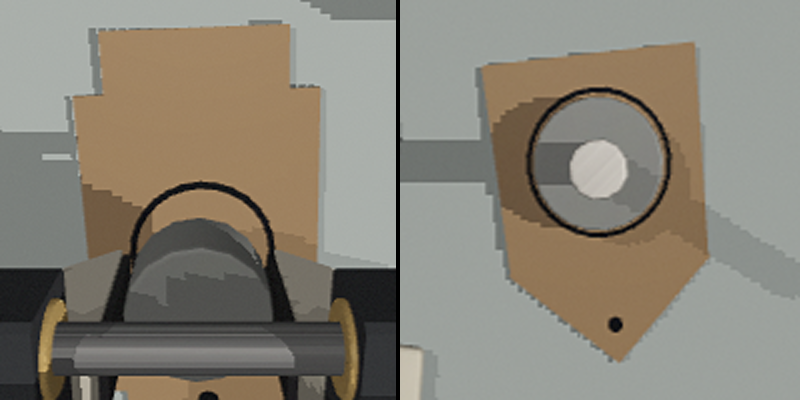

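Run:
```python
from h import *
from cell import cams
K=cams.calibration('wrist');E=np.load('pics/w10.npz')['E']
U=lambda p,z:(unproj(np.array(p)/2+[179.75,119.75],z,K,E)[:,:2]*1000-[653.4,-127.4])@R.from_euler('z',-2.4,degrees=True).as_matrix()[:2,:2]
print('circle',U([[202,185],[133.5,245],[271,245]],.003))
print('puck bottom front',U([[198,220]],.0305),'top',U([[198,249],[125,305],[271,305]],.0555))
```

```text
circle [[-21.23215056   1.22987674]
 [  0.38988197 -22.47653085]
 [  0.34523222  25.20787612]]
puck bottom front [[-18.25142916  -0.08778325]] top [[-19.15359452  -0.0635046 ]
 [ -3.60570334 -18.94726743]
 [ -3.64599583  18.83138784]]
```

Emit:
apply_moves([
  [0.0017,0.01,0.001,0,0,0,1],
  [0.0017,0.02,0.001,0,0,0,1],
  [0.0017,0.026,0.001,0,0,0,1],
  [0.0017,0.0275,0.001,0,0,0,1],
  [0.0017,0.0275,0.001,0,0,0,1],
])

```text
time: 35.75
tool_pos: [0.6544, -0.1262, 0.0188]
tool_rot: [-1.57, 0.001, -0.042]
contact_force: [-5.9, 1.8, 10.6]
opening: 0.0396
```

Emit:
apply_moves([
  [0,0,0,0,0,0,0],
  [0,0,0,0,0,0,-0.2],
  [0,0,0,0,0,0,-0.3],
  [0,-0.03,0,0,0,0,-0.3],
  [0,-0.08,0,0,0,0,-0.3],
])

```text
time: 36.38
tool_pos: [0.6537, -0.1261, 0.0962]
tool_rot: [-1.569, 0.005, -0.043]
contact_force: [0.3, 0.3, 1.4]
opening: 0.0599
```

Emit:
apply_moves([
  [0.02,-0.03,0,0,0,0,-0.3],
  [0.045,-0.06,0,0,0,0,-0.3],
  [0.055,-0.08,0,0,0,0,-0.3],
  [0.055,-0.08,0,0,0,0,-0.3],
  [0.055,-0.08,0,0,0,0,-0.3],
])

```text
time: 37.0
tool_pos: [0.7091, -0.1287, 0.1762]
tool_rot: [-1.57, 0.002, -0.043]
contact_force: [-1.2, 0.5, -0.4]
opening: 0.0597
```

Run:
```python
from h import *
K,E,im=cam('wrist'); np.savez('pics/w11.npz',E=E); cv2.imwrite('pics/w11.png',im)
print(proj([[.6545,-.1277,.028]],K,E)); go(715,118,180,-11.4)
```

```text
[[277.52209376 151.53480877]]
t37.05 p [ 708.9 -128.6  176. ] yaw -2.4 F [ 0.6 -0.9 -1.2] open 59.6
  delta mm [ -4.5  -3.8 246.7] turn [-0.   9.  -0.2]
```

Now I'll look at the sleeve card from close by. The path at this height is clear.

Emit:
apply_moves([
  [-0.001,-0.003,0.05,0,2,0,-0.3],
  [-0.002,-0.003,0.105,0,4,0,-0.3],
  [-0.003,-0.003,0.16,0,6,0,-0.3],
  [-0.004,-0.003,0.21,0,9,0,-0.3],
  [-0.004,-0.003,0.2467,0,9,0,-0.3],
])

```text
time: 37.67
tool_pos: [0.7154, 0.1201, 0.1795]
tool_rot: [-1.571, 0.002, -0.199]
contact_force: [0.6, -0.5, 0.8]
opening: 0.0597
```

Emit:
apply_moves([
  [0,0,0,0,0,0,-1],
  [0,0,0,0,0,0,-1],
  [0,0,0,0,0,0,-1],
  [0,0,0,0,0,0,-1],
  [0,0,0,0,0,0,-1],
])

```text
time: 38.3
tool_pos: [0.7166, 0.117, 0.1809]
tool_rot: [-1.571, -0.0, -0.201]
contact_force: [0.2, 0.0, 0.7]
opening: 0.0916
```

Run:
```python
from h import *
K,E,im=cam('wrist'); np.savez('pics/w12.npz',E=E); cv2.imwrite('pics/w12.png',im)
a=cv2.imread('pics/w11.png')
c=np.hstack([cv2.resize(q[75:240,198:358],(400,412),interpolation=cv2.INTER_CUBIC) for q in (im,a)])
cv2.imwrite('pics/m12.png',c); go(663.6,118.4,30,-11.4)
```

```text
t38.35 p [716.6 117.2 180.8] yaw -11.5 F [ 0.6  0.2 -0.4] open 91.8
  delta mm [-52.1 150.8  -9.4] turn [-0.  -0.1  0. ]
```

View pics/m12.png

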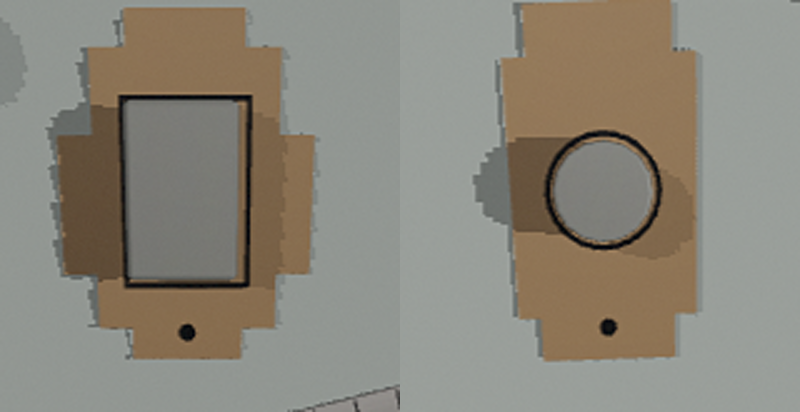

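Run:
```python
from h import *
from cell import cams
K=cams.calibration('wrist')
def U(p,z,E,a,c): return (unproj(np.array(p)/2.5+[197.7,74.7],z,K,E)[:,:2]*1000-c)@R.from_euler('z',a,degrees=True).as_matrix()[:2,:2]
E=np.load('pics/w12.npz')['E'];c=np.array([663.6,118.4])
l=U([[122,98],[250,98],[247,285],[126,286]],.003,E,-11.4,c);s=U([[124,100],[241,100],[239,277],[128,277]],.028,E,-11.4,c)
print(l,l.mean(0));print(s,s.mean(0))
E=np.load('pics/w11.npz')['E'];c=np.array([654.5,-127.7])
print('ring',U([[547,190],[660,190],[604,132],[604,248]],.003,E,-2.4,c)-0 if 0 else [U([[x-400,y]],.003,E,-2.4,c).round(1).tolist() for x,y in [(547,190),(660,190),(604,132),(604,248)]])
print('puck',[U([[x-400,y]],.028,E,-2.4,c).round(1).tolist() for x,y in [(552,190),(655,190),(604,140),(604,242)]])
```

```text
[[-38.73609782 -24.92155846]
 [-38.70448459  28.9283527 ]
 [ 41.11162612  28.95981696]
 [ 41.55179446 -25.59608304]] [1.30570954 1.84263204]
[[-36.70626336 -21.53481444]
 [-36.67969059  23.93646625]
 [ 32.89870432  24.07716802]
 [ 32.88344351 -21.97104611]] [-1.90095153  1.12694343]
ring [[[0.8, -22.6]], [[0.7, 25.8]], [[-23.1, 1.8]], [[25.6, 1.8]]]
puck [[[-0.8, -18.8]], [[-0.8, 21.9]], [[-19.8, 1.7]], [[19.7, 1.8]]]
```

Puck and post are centred to about 1 mm. The small slab sits about 3 mm short along x, so I'll regrasp it and nudge it.

Emit:
apply_moves([
  [-0.025,0.02,-0.0045,0,0,0,-1],
  [-0.0535,0.05,-0.0085,0,0,0,-1],
  [-0.0535,0.09,-0.0085,0,0,0,-0.6],
  [-0.0535,0.12,-0.0085,0,0,0,-0.6],
  [-0.0535,0.135,-0.0085,0,0,0,-0.6],
], squeeze=30)

```text
time: 38.98
tool_pos: [0.6616, 0.1199, 0.0441]
tool_rot: [-1.571, 0.002, -0.2]
contact_force: [-0.9, 0.5, 0.6]
opening: 0.074
```

```bash
python3 -c "
from h import *
go(662.1,119.2,20,-11.4)"
```

```text
t38.98 p [661.6 119.9  44.1] yaw -11.4 F [-0.9  0.5  0.6] open 74.0
  delta mm [ 0.7 24.1 -0.6] turn [ 0.  -0.  -0.1]
```

Emit:
apply_moves([
  [0,0.01,0,0,0,0,-0.6],
  [0,0.02,0,0,0,0,-0.6],
  [0,0.025,0,0,0,0,-0.6],
  [0,0.025,0,0,0,0,-0.6],
  [0,0.025,0,0,0,0,1],
])

```text
time: 39.6
tool_pos: [0.6628, 0.1202, 0.0214]
tool_rot: [-1.57, -0.001, -0.2]
contact_force: [0.0, 0.6, -0.3]
opening: 0.0675
```

Emit:
apply_moves([
  [0,0,0,0,0,0,1],
  [0,0,0,0,0,0,1],
  [0,0,0,0,0,0,1],
  [0,0,0,0,0,0,1],
  [0,0,0,0,0,0,1],
])

```text
time: 40.22
tool_pos: [0.6625, 0.12, 0.021]
tool_rot: [-1.571, -0.0, -0.2]
contact_force: [-0.5, -0.6, 3.2]
opening: 0.0457
```

Emit:
apply_moves([
  [0,-0.005,0,0,0,0,1],
  [0.003,-0.005,0.0005,0,0,0,1],
  [0.003,-0.005,0.0005,0,0,0,1],
  [0.003,-0.0025,0.0005,0,0,0,1],
  [0.003,0.0,0.0005,0,0,0,1],
])

```text
time: 40.85
tool_pos: [0.6653, 0.1201, 0.021]
tool_rot: [-1.571, 0.0, -0.2]
contact_force: [-5.1, -0.1, 14.5]
opening: 0.0457
```

Emit:
apply_moves([
  [0,0,0,0,0,0,1],
  [0,0,0,0,0,0,0.4],
  [0,0,0,0,0,0,-0.3],
  [0,0,0,0,0,0,-0.6],
  [0,-0.03,0,0,0,0,-0.7],
])

```text
time: 41.48
tool_pos: [0.6637, 0.1199, 0.0483]
tool_rot: [-1.572, 0.005, -0.2]
contact_force: [-0.7, -0.3, 0.2]
opening: 0.0711
```

Emit:
apply_moves([
  [0.01,-0.04,0,0,0,0,-0.7],
  [0.03,-0.1,0,0,0,0,-0.7],
  [0.05,-0.13,0,0,0,0,-0.7],
  [0.05,-0.13,0,0,0,0,-0.7],
  [0.05,-0.13,0,0,0,0,-0.7],
])

```text
time: 42.1
tool_pos: [0.7135, 0.1101, 0.1791]
tool_rot: [-1.571, 0.003, -0.2]
contact_force: [-0.5, -0.5, -0.5]
opening: 0.0774
```

Run:
```python
from h import *
K,E,im=cam('wrist'); np.savez('pics/w13.npz',E=E)
K2,E2,t=cam('top'); print(proj([[.6636,.1184,.028]],K,E)); go(600,118,250,-11.4)
c=cv2.resize(im[75:240,198:358],(400,412),interpolation=cv2.INTER_CUBIC)
s=cv2.resize(t[110:290,90:470],None,fx=800/380,fy=800/380,interpolation=cv2.INTER_CUBIC)[:,:]
k,e,sc=cam('scene')
o=np.zeros((600,800,3),np.uint8); o[:412,:400]=c; o[:300,400:]=cv2.resize(sc,(400,300)); o[412:,:]=cv2.resize(t[100:290,70:480],(800,371))[90:278] if 0 else 0
o[300:600,400:]=cv2.resize(t,(400,300)); cv2.imwrite('pics/m13.png',o)
```

```text
[[277.25911373 155.37531419]]
t42.20 p [713.2 110.2 178.7] yaw -11.4 F [-0.5  0.6  0.5] open 78.2
  delta mm [-112.8  -70.9  -14.9] turn [ 0.  -0.  -0.2]
```

View pics/m13.png

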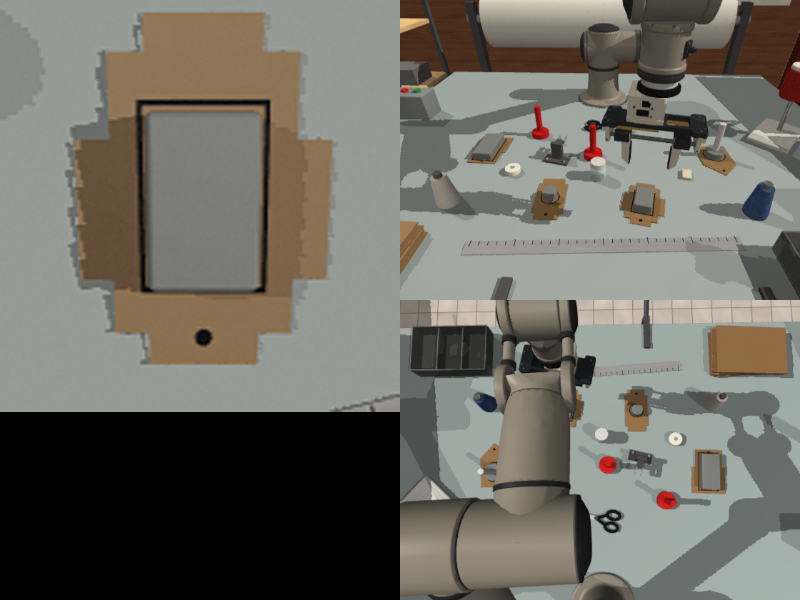

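Run:
```python
from h import *
from cell import cams,robot
K=cams.calibration('wrist');E=np.load('pics/w13.npz')['E'];c=np.array([663.6,118.4])
U=lambda p,z:(unproj(np.array(p)/2.5+[197.7,74.7],z,K,E)[:,:2]*1000-c)@R.from_euler('z',-11.4,degrees=True).as_matrix()[:2,:2]
l=U([[139,102],[268,102],[265,290],[143,290]],.003).mean(0);s=U([[147,111],[264,111],[264,289],[151,289]],.028).mean(0);print(l,s,s-l)
if np.abs(s-l).max()<2.2: print(robot.hand_in())
```

```text
[0.88729421 1.94545241] [0.47729795 3.06056031] [-0.40999626  1.1151079 ]
the job is handed in; nothing more can be done
None
```

All four weights are on their cards and the job is handed in, at about 42 s of the 109 s allowed. I took the puck off the stack and parked it on the table, then snapped the post out of the clip with a level pull. After that I set the small slab on the sleeve card, the large slab on the panel card, the post on the pocket card and the puck on the collar card.

The last close-up wrist pictures showed these offsets from the outline centres:

| Weight | Offset from outline centre |
|---|---|
| large slab | about 0.5 mm |
| small slab | about 1.2 mm, after one regrasp to mend an offset of about 3 mm |
| puck | about 1.3 mm |
| post | about 1 mm, judged by eye from the close picture |

- **Alignment and other objects:** Both slabs look lined up with their outlines. The jar, the red look-alikes and the clip stand all look upright and undisturbed, and the gripper is clear of everything.
- **Disagreement:** The top and wrist cameras differed by about 1–2 mm, as far as the calibration allows. I went by the wrist views of weight against outline. The top view had also shown the small slab off centre before I mended it.

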